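# Pack the lopsided lamp arms and clock the job

## Task

Pull the job counter's sprung slide right out to its stop and let it go back home to clock the job on, then pack every lamp balance arm on the table into the white foam tray, flat in a lane of its own with its round boss towards the tray's tall end wall. The arms are thin-walled (grip with about 25 N; a hard grip dents them) and their balance points differ and cannot be seen, so try each one just off the table, shift your grip until it hangs level, and only then lift it, carry it level and set it down without dropping it. When all are packed, pull the slide to its stop and let it home once more to clock off; leave the other things on the table alone.

Things in the scene. Friction and masses are not known exactly. Their poses are not given: they have to be found in the camera images.
- beam_a: Bare aluminium lamp balance arm (may be absent), 200 mm long along its x, 38 high. A bar 26 mm wide, its top rounded, runs from x = -100 to +60; a round boss 40 mm across is centred at x = +80. 0.95 kg, mostly a slug hidden inside: the balance point differs from arm to arm, up to 60 mm either side of the origin along x. Origin: underside, midway along the 200 mm; z up; +x to the boss.
- beam_a_boss (a point): Top centre of that arm's round boss, 80 mm along +x from the origin, 38 mm above the underside. The bar is thin-walled: a grip of 20 to 28 N holds it, 35 N dents it. Gripped so, more than about 25 mm off balance, it swivels in the fingers when lifted, its heavy end staying down.
- beam_b: Bare aluminium lamp balance arm (may be absent), 200 mm long along its x, 38 high. A bar 26 mm wide, its top rounded, runs from x = -100 to +60; a round boss 40 mm across is centred at x = +80. 0.95 kg, mostly a slug hidden inside: the balance point differs from arm to arm, up to 60 mm either side of the origin along x. Origin: underside, midway along the 200 mm; z up; +x to the boss.
- beam_b_boss (a point): Top centre of that arm's round boss, 80 mm along +x from the origin, 38 mm above the underside. The bar is thin-walled: a grip of 20 to 28 N holds it, 35 N dents it. Gripped so, more than about 25 mm off balance, it swivels in the fingers when lifted, its heavy end staying down.
- beam_c: Bare aluminium lamp balance arm (may be absent), 200 mm long along its x, 38 high. A bar 26 mm wide, its top rounded, runs from x = -100 to +60; a round boss 40 mm across is centred at x = +80. 0.95 kg, mostly a slug hidden inside: the balance point differs from arm to arm, up to 60 mm either side of the origin along x. Origin: underside, midway along the 200 mm; z up; +x to the boss.
- beam_c_boss (a point): Top centre of that arm's round boss, 80 mm along +x from the origin, 38 mm above the underside. The bar is thin-walled: a grip of 20 to 28 N holds it, 35 N dents it. Gripped so, more than about 25 mm off balance, it swivels in the fingers when lifted, its heavy end staying down.
- tray: White foam packing tray, fixed, 250 x 218 mm, origin at the centre of its underside, its taller (50 mm) end wall at +x. Three lanes along x, each 58 mm wide and 226 mm long, floor 10 mm above the table, centred at y = -68, 0 and +68 mm; the ribs between them, the side walls and the low end wall are 22 mm high above the table.
- lane_1 (a point): Centre of the floor of lane 1 of the tray; x along the lane towards the tall end wall.
- lane_2 (a point): Centre of the floor of lane 2 of the tray; x along the lane towards the tall end wall.
- lane_3 (a point): Centre of the floor of lane 3 of the tray; x along the lane towards the tall end wall.
- counter: Job counter, fixed: a grey housing 80 x 80 mm, top 60 mm above the table, at the +x end of an 80 mm wide, 8 mm thick base plate; origin at the underside below the plate, 30 mm towards +x from the pull handle at rest. The slide pulls out along -x, with a clear 54 mm between handle and housing at rest.
- pull_slide (a joint): Pull of the counter's sprung slide: 0 m home, 0.060 m at its stop, pulled along the counter's -x; a spring of about 4 N at home and 10 N at the stop draws it back home when let go.
- pull_handle (a point): Top centre of the slide's upright black handle plate: 12 mm thick along the pull (x), 44 mm wide (y), from 16 to 66 mm above the table; can be pinched from above with the fingers closing along the pull. Moves with the slide.
- tape_roll: Bystander: roll of clear tape lying flat, 72 mm across, 24 mm high; origin at its underside. Leave it alone.
- tape_gun: Bystander: orange tape dispenser lying flat, about 150 mm long; origin at its underside. Leave it alone.
- knife: Bystander: yellow box knife, 130 mm long; origin at its underside. Leave it alone.
- marker: Bystander: white marker pen, 130 mm long; origin at its underside. Leave it alone.
Not all that is in view belongs to the job. Leave any red look-alike of the counter alone. Leave any black look-alike of the beam_a alone.

How it is judged:
On the way, in this order (a step that is already met when the one before it is completed fails the run):
1. the counter's slide is pulled out to its stop (57 mm or more) (value of joint pull_slide above 0.057 m), for 0.1 s.
2. the slide is back within 4 mm of home (value of joint pull_slide below 0.004 m), for 0.1 s.
3. every arm present lies flat in a lane of the tray, boss towards the tall wall (x of beam_a in the frame of tray between -0.025 and 0.025 m and y of beam_a in the frame of tray between -0.09 and 0.09 m and z of each of beam_a, beam_b, beam_c in the frame of tray below 0.016 m and angle between each of beam_a, beam_b, beam_c's own z axis and vertical below 0.08 rad and x of each of beam_a_boss, beam_b_boss, beam_c_boss in the frame of tray above 0.05 m and linear speed of each of beam_a, beam_b, beam_c below 0.05 m/s and x of beam_b in the frame of tray between -0.025 and 0.025 m and y of beam_b in the frame of tray between -0.09 and 0.09 m and x of beam_c in the frame of tray between -0.025 and 0.025 m and y of beam_c in the frame of tray between -0.09 and 0.09 m), for 0.3 s.
4. the slide is pulled out to its stop again (57 mm or more) (value of joint pull_slide above 0.057 m), for 0.1 s.
At the end, for the whole second after the job is handed in: Every arm present lies at rest on the floor of a lane of the tray (within 6 mm of touching it, tilted less than 0.08 rad), within 25 mm of the lane's middle lengthwise, its boss more than 50 mm towards the tall end wall from the tray's centre; the counter's slide is back within 4 mm of home (all of step 3 and value of joint pull_slide below 0.004 m).
It fails at once if an arm is carried hanging: its origin more than 50 mm above the table while it is tilted more than 0.25 rad (14 degrees) ((height (world z) of beam_a above 0.05 m and angle between beam_a's own z axis and vertical above 0.25 rad) or (height (world z) of beam_b above 0.05 m and angle between beam_b's own z axis and vertical above 0.25 rad) or (height (world z) of beam_c above 0.05 m and angle between beam_c's own z axis and vertical above 0.25 rad)).
It fails at once if an arm is dropped: falling free, out of the fingers, from more than 45 mm up ((height (world z) of beam_a above 0.045 m and linear speed of beam_a above 0.3 m/s and contact force between the fingers and beam_a below 0.1 N) or (height (world z) of beam_b above 0.045 m and linear speed of beam_b above 0.3 m/s and contact force between the fingers and beam_b below 0.1 N) or (height (world z) of beam_c above 0.045 m and linear speed of beam_c above 0.3 m/s and contact force between the fingers and beam_c below 0.1 N)).
It fails at once if an arm is squeezed: the forces of the two fingers on it add up to more than 70 N (a grip of 35 N) (contact force between the fingers and beam_a above 70 N or contact force between the fingers and beam_b above 70 N or contact force between the fingers and beam_c above 70 N).
It fails at once if a bystander is shoved more than 30 mm from its place (distance of any of tape_roll, tape_gun, knife, marker from where it was at the start of the episode above 0.03 m).
Of beam_a, beam_b, beam_c only 2 to 3 are there at a start; the rules pass over those that are not, and their reading is None.
At some moment in a run one of beam_a, beam_b, beam_c may be knocked a few centimetres aside while the robot is not near it.
It also fails if it takes over 210 s, if anything falls off the work surface, if the arm or the gripper's body presses on something with over 40 N, if the wrist force passes 120 N, or if a joint passes its speed limit or range.

## Robot

A 6-joint arm with a two-finger parallel gripper is mounted at the origin on the work surface. World frame = base frame: x ahead of the robot, y to its left, z up, the work surface at z = 0. Lengths are in m, angles in rad, forces in N, time in s.
With the tool pointing down it reaches from about 0.35 to 0.775 m from the base axis. Payload 7.3 kg.
Tool frame: the origin (TCP) lies midway between the tips of the shut fingers; the grasp point (between the pads) lies behind it (robot.grip_point_offset is the z of the grasp point in the tool frame, in m); z points along the fingers, y is the line along which they close (so a half turn about z gives the same grasp; the last joint's range is limited). The gripper opens to 92 mm and grips with 3 to 60 N. Pads are 19 mm wide; open, the fingers measure 130 mm over their backs; the gripper's body (75 mm by 190 mm) begins 47 mm behind the grasp point.
Start: joints at [-1.393, 0.342, 1.524, -0, 1.275, -0.146], TCP at [0.167, -0.498, 0.227] pointing down, gripper open.
Joint ranges: [-2.53, 2.53], [-0.77, 2.02], [0.04, 2.7], [-1, 4.14], [0.28, 2.66], [-3.11, 3.11]. Speed limits (rad/s): [2.57, 2.57, 3.14, 3.14, 3.14, 3.14].

## Interface

Orientations are given as a unit quaternion [w, x, y, z].
In Python, from cell import telemetry, camera, calibration, order, robot gives the robot as it stands. The module is installed in compiled form; this text tells all that it offers.
- The arm moves only by the tool arm_command, never from a script. Its arguments are lists of equal length, an entry for each row: "gripper": the finger opening in cm, from 0 to 9.18; "xyz": the shift along the tool's x, y, z in cm, a list of three; "delta_rot": the turn, a rotation vector about the tool's x, y, z in rad, a list of three. In form: {"gripper": [gripper, ...], "xyz": [[dx, dy, dz], ...], "delta_rot": [[rx, ry, rz], ...]}. A call has 1 to 20 rows; each row shifts and turns the commanded pose from where the row before left it, along the tool's axes as they then stand; what a row does not reach is not made up. A row lasts 1/10 s, in which the tool goes at most 50 mm and 8.59 degrees, less where a joint would pass 70% of its speed; a pose out of reach is approached as far as the arm can. A call is refused whole if a number of a shift passes 5 or a number of a turn 0.15, either way. A call with a gripper value outside its range is refused whole. The fingers move at their own pace and stop on an object; the grip force is fixed at half the most. Time passes only in rows, so rows that do not move let the fingers close. It gives the time, the measured TCP pose, the force, the opening and the grip force at its end, in the units of the state.
- telemetry.state(): the state, without advancing time (a new reading comes with each control period).
- camera(name): name is "scene" or "side" or "wrist"; returns (picture, depth): 420x560x3 uint8, red, green, blue; 420x560 float32, m along the optical axis (not along the pixel's ray), 0 where there is no reading.
- calibration(name): a dict with "intrinsics" (3x3 intrinsics, pixels), "view" (4x4, takes a point from world to camera coordinates). Camera axes: x right, y down, z forward; pixel columns grow to the right and rows downward; lengths in m; the calibration is good to about 2 mm. A picture is of the moment at which its call begins: read the wrist's pose just before it. calibration takes no time and is no camera call; for the wrist camera it gives the pose at the moment of the call.
- order.job_done(): hands the job in; it is judged then, once.
The state is a dict: "time_s": time; "qpos": joint angles; "joint_velocities": joint speeds; "effort": joint torques, N m; "ee_pos": TCP position; "tcp_rot": TCP orientation; "contact_force": force on the tool from outside, world axes, zero at the start; "ft_torque": the same for the moment, N m; "width": finger opening in m; "finger_force": force on a finger pad.
Only numpy, scipy, OpenCV 4.12 (cv2) and the standard library are available. Lean on these libraries where they do the work, as an engineer would, in place of code of your own. Each camera call takes 0.05 s, during which the arm holds its last target. There are 200 camera calls.

## Working session

There is one attempt and no reset: what is moved stays moved. The work goes in short steps, Python scripts to look and compute and a tool call to move; the robot and the scene stay as the last step left them, time stands still between calls to the robot, and variables do not carry over. Pictures are saved under pics/ and viewed, at most 14 in all, crops included, and the job is handed in when it is done.

Besides the shell and the picture viewer there is one more tool, called as a command line: name --argument value ..., lists and objects as JSON in quotes. arm_command: Moves the arm, as the interface text tells. Its arguments: {"type":"object","properties":{"gripper":{"type":"array","items":{"type":"number"}},"xyz":{"type":"array","items":{"type":"array","items":{"type":"number"}}},"delta_rot":{"type":"array","items":{"type":"array","items":{"type":"number"}}}},"required":["gripper","xyz","delta_rot"]}

```bash
mkdir -p pics; python3 - <<'E'
from cell import telemetry, camera, calibration, order, robot
import cv2,numpy as np
s=telemetry.state(); print(s); print(robot, getattr(robot,'grip_point_offset',None))
for n in ("scene","side"):
    p,d=camera(n); cv2.imwrite(f"pics/{n}0.png",p[:,:,::-1]); np.savez(f"pics/{n}0.npz",p=p,d=d,**calibration(n)); print(calibration(n), (d>0).mean())
E
```

```text
{'time_s': 0.0, 'qpos': array([-1.39298810e+00,  3.42706480e-01,  1.52504377e+00,  1.67956655e-05,
        1.27535993e+00, -1.46007467e-01]), 'joint_velocities': array([ 0.00097311,  0.00122026,  0.00107517, -0.00082589, -0.00203236,
        0.00021637]), 'effort': array([-1.39203876e-03, -4.31246138e+01, -2.44225931e+01,  7.15543795e-02,
        5.57404803e-02, -1.14083439e-04]), 'ee_pos': array([ 0.16699726, -0.49730222,  0.22604404]), 'tcp_rot': array([-7.58796140e-04,  9.86921643e-01,  1.61198929e-01, -4.03300815e-06]), 'contact_force': array([ 0.33483726, -0.96622145, -0.38224808]), 'ft_torque': array([ 0.00163819,  0.01368277, -0.01215421]), 'finger_force': 0.0, 'width': 0.09179687319444861}
<Robot object at 0x7f7cac7a7b60> -0.0188
{'intrinsics': array([[384.83636584,   0.        , 278.64656735],
       [  0.        , 384.83636584, 211.24214   ],
       [  0.        ,   0.        ,   1.        ]]), 'view': array([[ 0.51284167,  0.85846726, -0.00523338, -0.26112156],
       [ 0.57804031, -0.34981107, -0.73722562, -0.24965084],
       [-0.63471475,  0.37505491, -0.67562637,  1.45378324],
       [ 0.        ,  0.        ,  0.        ,  1.        ]])} 0.9965391156462585
{'intrinsics': array([[410.1633803 ,   0.        , 276.82629765],
       [  0.        , 410.1633803 , 207.16976177],
       [  0.        ,   0.        ,   1.        ]]), 'view': array([[-8.55319469e-01, -5.18100348e-01, -7.97872214e-04,
         4.38114581e-01],
       [-3.34816802e-01,  5.53914962e-01, -7.62283362e-01,
         2.19616873e-01],
       [ 3.95381228e-01, -6.51728659e-01, -6.47242952e-01,
         8.46451644e-01],
       [ 0.00000000e+00,  0.00000000e+00,  0.00000000e+00,
         1.00000000e+00]])} 0.9960246598639456
```

View pics/scene0.png

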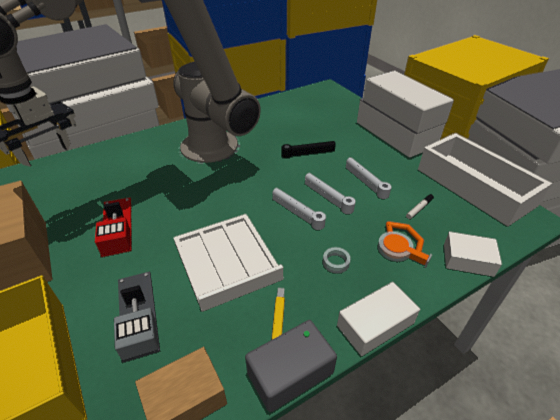

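View pics/side0.png

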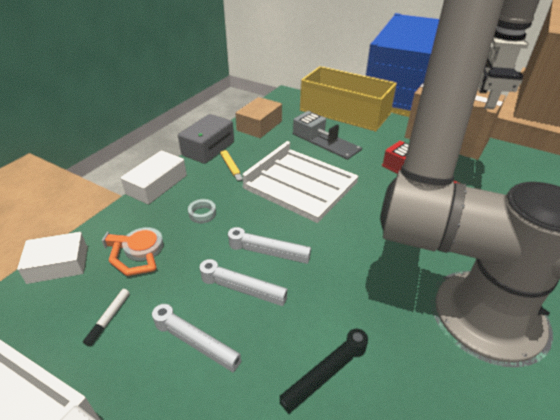

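The scene view shows three silver arms at about (298,208), (330,192) and (368,177), the black decoy at (308,150), the tray at (228,258), the grey counter at (135,315) and the red decoy at (115,225). The side view shows the same layout. Next I'll measure these with depth.

```bash
cat > h.py <<'E'
import numpy as np, cv2
from cell import telemetry, camera, calibration, order, robot
def cloud(n):
    c=calibration(n); p,d=camera(n)
    v,u=np.mgrid[:420,:560]; K=c["intrinsics"]; V=c["view"]
    P=np.stack([(u-K[0,2])/K[0,0]*d,(v-K[1,2])/K[1,1]*d,d],-1)
    W=(P-V[:3,3])@V[:3,:3]
    W[d<=0]=np.nan
    return p,W
def ortho(ns=("scene","side"),res=.002,x0=.1,x1=.9,y0=-.75,y1=.5):
    H=np.full((int((x1-x0)/res),int((y1-y0)/res)),-1.,np.float32); C=np.zeros(H.shape+(3,),np.uint8)
    for n in ns:
        p,W=cloud(n); W=W.reshape(-1,3); c=p.reshape(-1,3)
        k=np.isfinite(W[:,0])&(W[:,2]<.12)&(W[:,2]>-.02); W=W[k]; c=c[k]
        i=((x1-W[:,0])/res).astype(int); j=((y1-W[:,1])/res).astype(int)
        k=(i>=0)&(j>=0)&(i<H.shape[0])&(j<H.shape[1])
        for a,b,z,cc in zip(i[k],j[k],W[k,2],c[k]):
            if z>H[a,b]: H[a,b]=z; C[a,b]=cc
    return H,C
def beams(n,verbose=True):
    """silver arms by mask on colour+height; returns list of dict"""
    p,W=cloud(n); hsv=cv2.cvtColor(p,cv2.COLOR_RGB2HSV)
    m=(W[...,2]>.012)&(W[...,2]<.06)&(hsv[...,1]<70)&(hsv[...,2]>70)
    m=cv2.morphologyEx(m.astype(np.uint8),cv2.MORPH_OPEN,np.ones((3,3)))
    k,L,S,_=cv2.connectedComponentsWithStats(m)
    out=[]
    for a in range(1,k):
        if S[a,4]<80: continue
        Q=W[L==a]; mm=Q.mean(0); (cx,cy),wh,an=cv2.minAreaRect((Q[:,:2]*1000).astype(np.float32))
        out.append((S[a].tolist(),mm.round(3),(round(cx),round(cy)),np.round(wh),round(an,1),round(float(np.nanpercentile(Q[:,2],98)),3)))
    return out
E
python3 - <<'E'
from h import *
for n in("scene","side"):
    print(n)
    for b in beams(n): print(b)
H,C=ortho()
np.savez("pics/o.npz",H=H,C=C)
C=cv2.morphologyEx(C,cv2.MORPH_CLOSE,np.ones((3,3)))
for k in range(0,400,50): cv2.putText(C,f"{.9-k*.002:.1f}",(0,k+8),0,.35,(255,255,0),1)
for k in range(0,625,50): cv2.putText(C,f"{.5-k*.002:.1f}",(k,395),0,.35,(255,255,0),1)
cv2.imwrite("pics/ortho.png",C[:,:,::-1])
E
```

```text
scene
([471, 0, 89, 28, 690], array([-0.38 ,  2.385,  0.035]), (-414, 2384), array([ 51., 664.]), 89.7, 0.058)
([65, 81, 90, 33, 1084], array([-0.514, -0.231,  0.04 ]), (-531, -229), array([ 66., 376.]), 5.5, 0.059)
([484, 92, 76, 54, 986], array([0.515, 1.12 , 0.035]), (499, 1130), array([ 36., 393.]), 80.1, 0.057)
([357, 110, 83, 44, 887], array([0.346, 0.598, 0.037]), (329, 595), array([331., 130.]), 24.9, 0.059)
([439, 144, 95, 51, 1317], array([0.663, 0.708, 0.035]), (669, 681), array([297.,  81.]), 4.8, 0.059)
([419, 156, 125, 67, 1594], array([0.72 , 0.579, 0.036]), (714, 582), array([375., 146.]), 27.5, 0.059)
([346, 158, 45, 38, 492], array([0.487, 0.352, 0.029]), (477, 354), array([203.,  38.]), 1.2, 0.039)
([305, 174, 50, 38, 578], array([0.488, 0.2  , 0.029]), (476, 207), array([199.,  41.]), 7.2, 0.039)
([273, 189, 53, 38, 619], array([0.499, 0.078, 0.03 ]), (486, 85), array([200.,  43.]), 12.2, 0.039)
([409, 200, 18, 15, 97], array([0.669, 0.395, 0.015]), (669, 394), array([16., 92.]), 15.6, 0.02)
([174, 215, 109, 93, 2581], array([ 0.581, -0.194,  0.027]), (546, -187),
[... 1372 characters left out ...]
, 230, 40, 28, 330], array([0.73 , 0.245, 0.021]), (737, 237), array([91., 65.]), 67.2, 0.025)
([18, 233, 67, 48, 2425], array([0.866, 0.381, 0.043]), (879, 374), array([122.,  95.]), 45.0, 0.052)
([200, 260, 87, 43, 1363], array([0.471, 0.215, 0.031]), (473, 215), array([200.,  39.]), 5.9, 0.039)
([446, 283, 93, 67, 2131], array([0.   , 0.055, 0.028]), (3, 31), array([120., 177.]), 85.8, 0.058)
([97, 290, 30, 36, 288], array([0.665, 0.399, 0.016]), (667, 397), array([18., 91.]), 12.9, 0.019)
([152, 304, 88, 65, 1709], array([0.473, 0.369, 0.032]), (475, 368), array([ 39., 199.]), 87.1, 0.039)
([0, 358, 66, 62, 2486], array([0.65 , 0.603, 0.018]), (650, 614), array([189.,  63.]), 2.8, 0.054)
```

View pics/ortho.png

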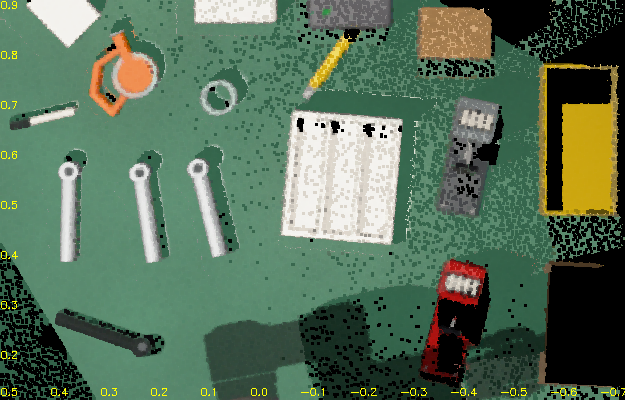

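The top-down map (2 mm/px) shows the arms at y≈.36/.21/.09 with bosses towards +x. The tray is centred near (.546,-.185) with its tall wall at +x. The grey counter's handle is near (.59,-.43). Next, refine these positions.

```bash
cat >> h.py <<'E'
def arms():
    """per view: boss centre (top ring, z>.034) and axis of each silver arm, averaged where both see it"""
    for n in ("scene","side"):
        p,W=cloud(n); hsv=cv2.cvtColor(p,cv2.COLOR_RGB2HSV)
        m=(W[...,2]>.014)&(W[...,2]<.07)&(hsv[...,1]<70)&(hsv[...,2]>70)&(W[...,0]>.25)&(W[...,0]<.8)&(W[...,1]>-.04)&(W[...,1]<.5)
        k,L,S,_=cv2.connectedComponentsWithStats(m.astype(np.uint8))
        for a in range(1,k):
            if S[a,4]<150: continue
            Q=W[L==a]; T=Q[Q[:,2]>np.percentile(Q[:,2],98)-.006]
            vx,vy,_,_=cv2.fitLine(T[:,:2].astype(np.float32),cv2.DIST_HUBER,0,.001,.001).ravel()
            u=np.array([vx,vy]); u*=np.sign(vx); w=np.array([-u[1],u[0]])
            s=T[:,:2]@u; t=T[:,:2]@w
            if np.ptp(Q[:,:2]@u)<.15: continue
            b=s>s.max()-.04; bar=s<s.max()-.05
            tb=np.median(t[bar]); c=(s.max()+s.min())/2
            org=c*u+tb*w
            print(n,"org",org.round(4),"yaw",round(np.degrees(np.arctan2(u[1],u[0])),1),"len",round(np.ptp(s),3),"bossw",round(np.ptp(t[b]),3),"bosst-bart",round((t[b].max()+t[b].min())/2-tb,4),
              "zlow/hi end",np.median(T[s<s.min()+.03,2]).round(4),np.median(T[b,2]).round(4))
E
python3 - <<'E'
from h import *
arms()
for n in("scene","side"):
    p,W=cloud(n); x,y,z=W[...,0],W[...,1],W[...,2]
    hsv=cv2.cvtColor(p,cv2.COLOR_RGB2HSV)
    m=(x>.4)&(x<.72)&(y>-.34)&(y<-.03)&(z>.015)&(z<.06)&(hsv[...,1]<60)
    Q=W[m]; print(n,"tray",cv2.minAreaRect((Q[:,:2]*1000).astype(np.float32)))
    T=Q[Q[:,2]>.045]; print("tall wall top",cv2.minAreaRect((T[:,:2]*1000).astype(np.float32)))
    m=(x>.5)&(x<.66)&(y>-.5)&(y<-.38)&(z>.061)&(z<.072); T=W[m]; print("handle top",len(T),cv2.minAreaRect((T[:,:2]*1000).astype(np.float32)))
    m=(x>.4)&(x<.85)&(y>-.52)&(y<-.3)&(z>.055)&(z<.061); T=W[m]; print("housing top",len(T),cv2.minAreaRect((T[:,:2]*1000).astype(np.float32)))
    m=(x>.4)&(x<.85)&(y>-.52)&(y<-.3)&(z>.005)&(z<.08)&(hsv[...,1]<70); T=W[m]; print("counter",len(T),cv2.minAreaRect((T[:,:2]*1000).astype(np.float32)))
E
```

```text
scene org [0.4782 0.3573] yaw -0.8 len 0.199 bossw 0.038 bosst-bart 0.0021 zlow/hi end 0.0354 0.0362
scene org [0.4774 0.2023] yaw 9.2 len 0.199 bossw 0.04 bosst-bart 0.0023 zlow/hi end 0.0359 0.0368
scene org [0.4866 0.0791] yaw 14.0 len 0.198 bossw 0.039 bosst-bart 0.0027 zlow/hi end 0.0356 0.0368
side org [0.4844 0.0886] yaw 14.1 len 0.199 bossw 0.039 bosst-bart -0.0023 zlow/hi end 0.0362 0.0376
side org [0.4735 0.2116] yaw 9.1 len 0.2 bossw 0.039 bosst-bart -0.0022 zlow/hi end 0.0364 0.0374
side org [0.4759 0.3659] yaw -0.8 len 0.199 bossw 0.039 bosst-bart -0.0012 zlow/hi end 0.0364 0.0375
scene tray ((544.939453125, -186.86514282226562), (218.64414978027344, 256.3572082519531), 84.8873519897461)
tall wall top ((664.5674438476562, -197.36764526367188), (217.23770141601562, 15.834863662719727), 84.7904281616211)
handle top 178 ((607.8650512695312, -448.7870178222656), (69.61530303955078, 104.73760986328125), 87.9151382446289)
housing top 1084 ((632.9937744140625, -447.90020751953125), (79.89427947998047, 139.9392547607422), 77.9520492553711)
counter 3050 ((598.6445922851562, -384.55792236328125), (190.5730743408203, 234.16273498535156), 78.34567260742188)
side tray ((544.5995483398438, -182.29974365234375), (223.5621337890625, 252.01947021484375), 84.62384033203125)
tall wall top ((662.316650390625, -189.77883911132812), (216.3568878173828, 14.782367706298828), 84.00452423095703)
handle top 63 ((609.2097778320312, -431.74005126953125), (68.56990051269531, 108.1599349975586), 74.66126251220703)
housing top 321 ((710.861572265625, -431.01763916015625), (311.5269470214844, 131.78216552734375), 17.576425552368164)
counter 1441 ((652.6253662109375, -395.63812255859375), (186.84884643554688, 350.4205017089844), 79.6331558227539)
```

```bash
python3 - <<'E'
from h import *
for n in("scene","side"):
    p,W=cloud(n); x,y,z=W[...,0],W[...,1],W[...,2]
    for lo,hi in((.060,.07),(.056,.0605)):
        m=((x>.5)&(x<.76)&(y>-.5)&(y<-.35)&(z>lo)&(z<hi)).astype(np.uint8)
        k,L,S,_=cv2.connectedComponentsWithStats(m)
        for a in range(1,k):
            if S[a,4]<25: continue
            T=W[L==a]; print(n,lo,S[a].tolist(),np.median(T,0).round(4),p[L==a].mean(0).round(),cv2.minAreaRect((T[:,:2]*1000).astype(np.float32)))
E
```

```text
scene 0.06 [120, 286, 20, 9, 100] [ 0.5654 -0.4336  0.0644] [21. 21. 23.] ((564.1618041992188, -433.705322265625), (42.74660110473633, 14.084391593933105), 78.02726745605469)
scene 0.06 [115, 313, 38, 34, 392] [ 0.6612 -0.4554  0.0608] [119. 117. 113.] ((660.3656005859375, -453.6242370605469), (75.23176574707031, 73.6476821899414), 83.39813232421875)
scene 0.056 [114, 308, 40, 41, 907] [ 0.665  -0.4537  0.0591] [111. 113. 111.] ((661.2109985351562, -453.8368225097656), (79.47958374023438, 81.0034408569336), 78.39899444580078)
side 0.06 [305, 115, 12, 10, 49] [ 0.6491 -0.4402  0.061 ] [169. 166. 158.] ((649.016845703125, -440.0838317871094), (32.70130157470703, 61.60148620605469), 19.27951431274414)
side 0.06 [328, 125, 11, 7, 38] [ 0.5604 -0.4244  0.0638] [55. 61. 55.] ((560.141845703125, -428.6033020019531), (48.21514892578125, 12.634613037109375), 81.02783203125)
side 0.056 [293, 111, 33, 17, 209] [ 0.658  -0.4441  0.0589] [153. 154. 149.] ((659.8681030273438, -448.4676513671875), (84.7486343383789, 81.16764831542969), 77.11023712158203)
```

```bash
cat >> h.py <<'E'
from scipy.spatial.transform import Rotation as Ro
def go(x,y,z,yaw):
    """shift (cm) in present tool frame to a target TCP, then turn about tool z (rad), tool x at world angle yaw deg"""
    s=telemetry.state(); w,a,b,c=s["tcp_rot"]; R=Ro.from_quat([a,b,c,w]).as_matrix()
    d=R.T@(np.array([x,y,z])-s["ee_pos"])*100
    now=np.arctan2(R[1,0],R[0,0]); r=-(np.radians(yaw)-now); r=(r+np.pi)%(2*np.pi)-np.pi
    tilt=R.T@np.array([0,0,-1.]) ; 
    print("shift cm",d.round(2),"turn z",round(r,3),"tilt err",np.cross([0,0,1],tilt).round(4),"yaw now",np.degrees(now).round(2))
E
python3 -c "
from h import *
go(.563,-.431,.226,78)"
```

```text
shift cm [39.66  6.27  0.08] turn z -1.038 tilt err [ 0.0001  0.     -0.    ] yaw now 18.55
```

arm_command --gripper '[5,5,5,5,5,5,5,5,5,5,5,5,5,5,5,5,5,5,5]' --xyz '[[3.97,0.63,0],[3.97,0.63,0],[3.97,0.63,0],[3.97,0.63,0],[3.97,0.63,0],[3.97,0.63,0],[3.97,0.63,0],[3.97,0.63,0],[3.97,0.63,0],[3.97,0.63,0],[0,0,0],[0,0,0],[0,0,0],[0,0,0],[0,0,0],[0,0,0],[0,0,0],[0,0,0],[0,0,0]]' --delta_rot '[[0,0,0],[0,0,0],[0,0,0],[0,0,0],[0,0,0],[0,0,0],[0,0,0],[0,0,0],[0,0,0],[0,0,0],[0,0,-0.148],[0,0,-0.148],[0,0,-0.148],[0,0,-0.148],[0,0,-0.148],[0,0,-0.148],[0,0,-0.15],[0,0,0],[0,0,0]]'

```text
time_s: 2.5
ee_pos: [0.5635, -0.4311, 0.2266]
tcp_rot: [-0.0, 0.778, 0.628, -0.0]
contact_force: [0.4, -0.7, 0.6]
width: 0.05
finger_force: 0.0
```

```bash
python3 -c "
from h import *
go(.563,-.431,.032,78)
p,W=cloud('wrist'); cv2.imwrite('pics/w1.png',p[:,:,::-1])
m=(W[...,2]>.0625)&(W[...,2]<.07); k,L,S,_=cv2.connectedComponentsWithStats(m.astype(np.uint8))
for a in range(1,k):
  if S[a,4]>150: T=W[L==a]; print(S[a],T.mean(0).round(4),cv2.minAreaRect((T[:,:2]*1000).astype(np.float32)))
"
```

```text
shift cm [-0.   -0.05 19.46] turn z -0.004 tilt err [-0.0001 -0.0001  0.    ] yaw now 77.79
[ 519   23   41  172 3938] [ 0.7954 -0.4047  0.0686] ((797.8468017578125, -410.4298095703125), (31.209566116333008, 140.56539916992188), 0.18681301176548004)
[273 169  13  46 576] [ 0.5627 -0.4302  0.0654] ((562.6986083984375, -430.6407470703125), (43.39897155761719, 11.409696578979492), 77.41179656982422)
[226 336  80  15 305] [ 0.51   -0.5858  0.0665] ((513.6141357421875, -585.6814575195312), (85.62492370605469, 2.8856327533721924), 0.6531453132629395)
```

View pics/w1.png

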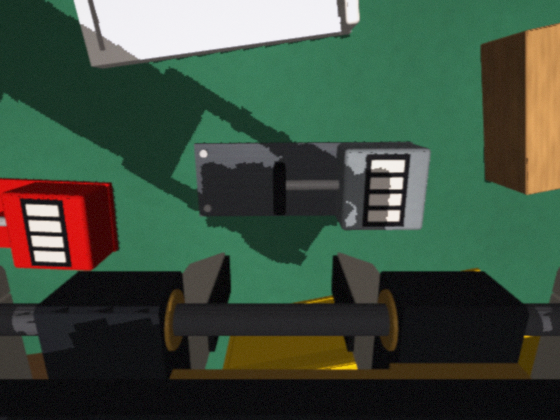

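The wrist view shows the handle at (279,192) between the fingers' line. It measures (.5627,-.4306), yaw about -12.5°, which agrees with the overview.

arm_command --gripper '[5,5,5,5,5,5,5,5,5,5,0,0,0,0,0,0]' --xyz '[[0,-0.05,2.5],[0,0,2.5],[0,0,2.5],[0,0,2.5],[0,0,2.5],[0,0,2.5],[0,0,1.5],[0,0,1.5],[0,0,1.4],[0,0,0],[0,0,0],[0,0,0],[0,0,0],[0,0,0],[0,0,0],[0,0,0]]' --delta_rot '[[0,0,0],[0,0,0],[0,0,0],[0,0,0],[0,0,0],[0,0,0],[0,0,0],[0,0,0],[0,0,0],[0,0,0],[0,0,0],[0,0,0],[0,0,0],[0,0,0],[0,0,0],[0,0,0]]'

```text
time_s: 4.15
ee_pos: [0.562, -0.4309, 0.0332]
tcp_rot: [-0.001, 0.777, 0.63, -0.001]
contact_force: [-5.4, 1.4, 4.8]
width: 0.0115
finger_force: 30.0
```

arm_command --gripper '[0,0,0,0,0,0,0,0,0,0,0]' --xyz '[[0,-0.8,0],[0,-0.8,0],[0,-0.8,0],[0,-0.8,0],[0,-0.8,0],[0,-0.8,0],[0,-0.7,0],[0,-0.5,0],[0,-0.2,0],[0,0,0],[0,0,0]]' --delta_rot '[[0,0,0],[0,0,0],[0,0,0],[0,0,0],[0,0,0],[0,0,0],[0,0,0],[0,0,0],[0,0,0],[0,0,0],[0,0,0]]'

```text
time_s: 5.25
ee_pos: [0.5041, -0.4189, 0.0332]
tcp_rot: [0.003, 0.777, 0.629, 0.001]
contact_force: [10.0, -2.8, -4.4]
width: 0.0121
finger_force: 30.0
```

arm_command --gripper '[0,0,0,0]' --xyz '[[0,-0.3,0],[0,-0.2,0],[0,0,0],[0,0,0]]' --delta_rot '[[0,0,0],[0,0,0],[0,0,0],[0,0,0]]'

```text
time_s: 5.65
ee_pos: [0.503, -0.4186, 0.0332]
tcp_rot: [0.006, 0.777, 0.629, 0.003]
contact_force: [23.2, -4.9, -11.5]
width: 0.0122
finger_force: 30.0
```

```bash
python3 -c "
from h import *
p,W=cloud('wrist'); cv2.imwrite('pics/w2.png',p[:,:,::-1])
for n in ('wrist','scene'):
  p,W=cloud(n)
  m=(W[...,2]>.0625)&(W[...,2]<.07)&(W[...,0]>.45)&(W[...,0]<.6)&(W[...,1]>-.48)&(W[...,1]<-.38)&(p.max(-1)<60); T=W[m]; print(n,len(T),len(T) and np.median(T,0).round(4))
"
```

```text
wrist 1845 [ 0.5049 -0.4087  0.0655]
scene 0 0
```

At the stop (23 N with only 1 mm more travel). Follow the slide home, then release it.

arm_command --gripper '[0,0,0,0,0,0,0,0,0,5,5,5,5,5,5,5,5,5]' --xyz '[[0,0.8,0],[0,0.8,0],[0,0.8,0],[0,0.8,0],[0,0.8,0],[0,0.8,0],[0,0.8,0],[0,0.8,0],[0,0.3,0],[0,0,0],[0,0,0],[0,0,0],[0,0,-1.5],[0,0,-3],[0,0,-4],[0,0,-4],[0,0,-4],[0,0,0]]' --delta_rot '[[0,0,0],[0,0,0],[0,0,0],[0,0,0],[0,0,0],[0,0,0],[0,0,0],[0,0,0],[0,0,0],[0,0,0],[0,0,0],[0,0,0],[0,0,0],[0,0,0],[0,0,0],[0,0,0],[0,0,0],[0,0,0]]'

```text
time_s: 7.6
ee_pos: [0.565, -0.4329, 0.2069]
tcp_rot: [0.007, 0.777, 0.629, 0.001]
contact_force: [0.4, -0.2, 1.1]
width: 0.0502
finger_force: 0.0
```

```bash
python3 -c "
from h import *
p,W=cloud('wrist')
m=(W[...,2]>.0625)&(W[...,2]<.07)&(W[...,0]>.45)&(W[...,0]<.6)&(W[...,1]>-.48)&(W[...,1]<-.38)&(p.max(-1)<60); T=W[m]; print(len(T) and np.median(T,0).round(4))
arms()
u=np.radians(14)
go(.4855,.0838,.20,14)
"
```

```text
[ 0.5626 -0.43    0.0655]
scene org [0.4777 0.3573] yaw -0.6 len 0.198 bossw 0.038 bosst-bart 0.0013 zlow/hi end 0.0354 0.0362
scene org [0.4766 0.2031] yaw 8.8 len 0.198 bossw 0.039 bosst-bart 0.0022 zlow/hi end 0.0362 0.0367
scene org [0.4861 0.0785] yaw 13.5 len 0.2 bossw 0.04 bosst-bart 0.0026 zlow/hi end 0.0355 0.0366
side org [0.4838 0.089 ] yaw 14.6 len 0.199 bossw 0.037 bosst-bart -0.0021 zlow/hi end 0.0359 0.0374
side org [0.4739 0.2118] yaw 9.1 len 0.2 bossw 0.039 bosst-bart -0.0019 zlow/hi end 0.0363 0.0375
side org [0.4759 0.3661] yaw -0.8 len 0.199 bossw 0.039 bosst-bart -0.0011 zlow/hi end 0.0364 0.0376
shift cm [ 48.74 -18.23  -0.2 ] turn z 1.117 tilt err [-0.0001 -0.      0.    ] yaw now 78.02
```

arm_command --gripper '[6,6,6,6,6,6,6,6,6,6,6,6,6,6,6,6,6,6,6,6]' --xyz '[[4.43,-1.66,0],[4.43,-1.66,0],[4.43,-1.66,0],[4.43,-1.66,0],[4.43,-1.66,0],[4.43,-1.66,0],[4.43,-1.66,0],[4.43,-1.66,0],[4.43,-1.66,0],[4.43,-1.66,0],[4.43,-1.66,0],[0,0,0],[0,0,0],[0,0,0],[0,0,0],[0,0,0],[0,0,0],[0,0,0],[0,0,0],[0,0,0]]' --delta_rot '[[0,0,0],[0,0,0],[0,0,0],[0,0,0],[0,0,0],[0,0,0],[0,0,0],[0,0,0],[0,0,0],[0,0,0],[0,0,0],[0,0,0.14],[0,0,0.14],[0,0,0.14],[0,0,0.14],[0,0,0.14],[0,0,0.14],[0,0,0.14],[0,0,0.14],[0,0,0]]'

```text
time_s: 9.75
ee_pos: [0.4845, 0.0835, 0.1964]
tcp_rot: [-0.0, 0.993, 0.12, -0.002]
contact_force: [-0.1, 0.6, -0.3]
width: 0.06
finger_force: 0.0
```

```bash
python3 - <<'E'
from h import *
s=telemetry.state(); print(s["ee_pos"],s["ft_torque"],s["contact_force"])
p,W=cloud('wrist'); cv2.imwrite('pics/w3.png',p[:,:,::-1])
m=(W[...,2]>.02)&(W[...,2]<.05)&(p.min(-1)>60); k,L,S,_=cv2.connectedComponentsWithStats(m.astype(np.uint8))
for a in range(1,k):
  if S[a,4]>1000: T=W[L==a]; print(S[a],T.mean(0).round(4),cv2.minAreaRect((T[:,:2]*1000).astype(np.float32)))
E
```

```text
[0.48450949 0.08349751 0.1963753 ] [0.03251353 0.00276455 0.00272706] [-0.11295852  0.60899369 -0.26740313]
[ 407   12  153  259 4296] [ 0.5806 -0.0836  0.0246] ((554.3651123046875, -92.40635681152344), (36.55131149291992, 245.9800567626953), 84.95194244384766)
[ 118   53   53  218 7029] [0.4894 0.2073 0.0347] ((474.9656982421875, 208.917236328125), (199.38470458984375, 39.39008331298828), 8.107619285583496)
[ 255   78   46  212 6002] [0.4991 0.0883 0.0358] ((485.1621398925781, 84.33779907226562), (199.54098510742188, 38.71092987060547), 14.672016143798828)
[ 477  122   83  149 1701] [ 0.5291 -0.1475  0.0219] ((528.0958251953125, -148.0056915283203), (12.435452461242676, 157.6692657470703), 84.99825286865234)
```

View pics/w3.png

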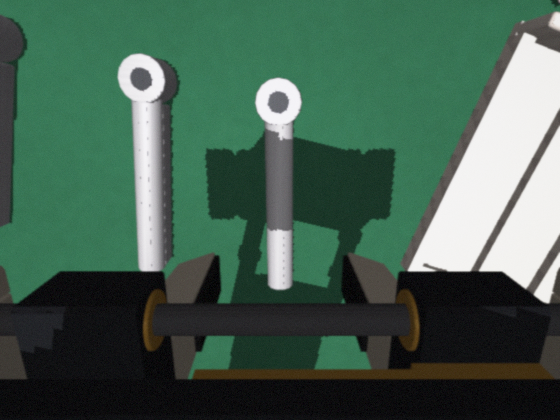

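The wrist view shows the first arm at (279,190), centred between the fingers. It measures (.4852,.0843), yaw ≈14°. Next: descend, grip at its origin and try a small lift.

arm_command --gripper '[6,6,6,6,6,6,6,6,6,3.4,3.4,3.4,2,2,2,2,2,2]' --xyz '[[0,-0.1,3],[0,0,3],[0,0,3],[0,0,3],[0,0,2.5],[0,0,2],[0,0,1.2],[0,0,0.9],[0,0,0],[0,0,0],[0,0,0],[0,0,0],[0,0,0],[0,0,0],[0,0,0],[0,0,0],[0,0,0],[0,0,0]]' --delta_rot '[[0,0,0],[0,0,0],[0,0,0],[0,0,0],[0,0,0],[0,0,0],[0,0,0],[0,0,0],[0,0,0],[0,0,0],[0,0,0],[0,0,0],[0,0,0],[0,0,0],[0,0,0],[0,0,0],[0,0,0],[0,0,0]]'

```text
time_s: 11.6
ee_pos: [0.4854, 0.0847, 0.0121]
tcp_rot: [-0.0, 0.993, 0.121, 0.0]
contact_force: [-0.3, 2.0, 5.5]
width: 0.0256
finger_force: 30.0
```

```bash
cat >> h.py <<'E'
def ft():
    s=telemetry.state(); w,a,b,c=s["tcp_rot"]; R=Ro.from_quat([a,b,c,w]).as_matrix()
    print("t",round(s["time_s"],2),"z",s["ee_pos"].round(4),"F",s["contact_force"].round(2),"M",s["ft_torque"].round(3),"M in tool",(R.T@s["ft_torque"]).round(3),"w",round(s["width"],4),"ff",s["finger_force"])
E
python3 -c "
from h import *
ft()"
```

```text
t 11.6 z [0.4854 0.0847 0.0121] F [-0.29  2.03  5.45] M [0.374 0.224 0.013] M in tool [ 0.417 -0.128 -0.013] w 0.0256 ff 30.000341534614563
```

arm_command --gripper '[2,2,2,2,2,2]' --xyz '[[0,0,-0.4],[0,0,-0.4],[0,0,-0.2],[0,0,0],[0,0,0],[0,0,0]]' --delta_rot '[[0,0,0],[0,0,0],[0,0,0],[0,0,0],[0,0,0],[0,0,0]]'

```text
time_s: 12.2
ee_pos: [0.4848, 0.0844, 0.0214]
tcp_rot: [0.0, 0.993, 0.121, -0.0]
contact_force: [-1.4, -1.1, -8.2]
width: 0.0257
finger_force: 30.0
```

```bash
python3 - <<'E'
from h import *
ft()
arms()
E
```

```text
t 12.2 z [0.4848 0.0844 0.0214] F [-1.44 -1.08 -8.21] M [-0.051 -0.074  0.006] M in tool [-0.067  0.06  -0.006] w 0.0257 ff 29.998518079519272
scene org [0.4778 0.3578] yaw -1.1 len 0.198 bossw 0.041 bosst-bart 0.0011 zlow/hi end 0.035 0.0365
side org [0.4743 0.2118] yaw 9.0 len 0.2 bossw 0.039 bosst-bart -0.002 zlow/hi end 0.0363 0.0376
side org [0.4753 0.3658] yaw -0.7 len 0.198 bossw 0.038 bosst-bart -0.0007 zlow/hi end 0.0363 0.0376
```

```bash
cat >> h.py <<'E'
def prof(x,y,yaw,ns=("scene","side","wrist")):
    u=np.array([np.cos(np.radians(yaw)),np.sin(np.radians(yaw))]); w=np.array([-u[1],u[0]])
    for n in ns:
        p,W=cloud(n); D=W[...,:2]-np.array([x,y]); s=D@u; t=D@w; hsv=cv2.cvtColor(p,cv2.COLOR_RGB2HSV)
        m=(abs(t)<.013)&(W[...,2]>.01)&(W[...,2]<.14)&(abs(s)<.115)&(hsv[...,1]<70)
        print(n,[(int(c*1000),round(float(np.percentile(W[...,2][m&(abs(s-c)<.008)],95))*1000,1)) for c in np.arange(-.096,.1,.016) if (m&(abs(s-c)<.008)).sum()>6])
E
python3 -c "
from h import *
prof(.4852,.0843,14.2); ft(); ft()
p,W=cloud('side'); cv2.imwrite('pics/s2.png',cv2.resize(p[180:320,150:390,::-1],None,fx=3,fy=3))"
```

```text
scene [(0, 84.2), (16, 100.1), (32, 137.2), (48, 52.0), (64, 54.6), (79, 56.1), (96, 56.1)]
side [(-96, 38.5), (-80, 40.9), (-64, 42.0), (-48, 42.6), (-32, 128.7), (-16, 138.0), (64, 56.5), (79, 56.6), (96, 57.2)]
wrist [(-48, 40.0), (-32, 44.4), (-16, 45.5), (0, 48.4), (16, 49.8), (32, 128.7), (48, 52.1), (64, 54.7), (79, 56.4), (96, 56.9)]
t 12.45 z [0.4852 0.0845 0.0216] F [-1.54 -0.62 -7.58] M [ 0.03  -0.086 -0.016] M in tool [0.009 0.091 0.016] w 0.0253 ff 29.99852254986763
t 12.45 z [0.4852 0.0845 0.0216] F [-1.54 -0.62 -7.58] M [ 0.03  -0.086 -0.016] M in tool [0.009 0.091 0.016] w 0.0253 ff 29.99852254986763
```

View pics/s2.png

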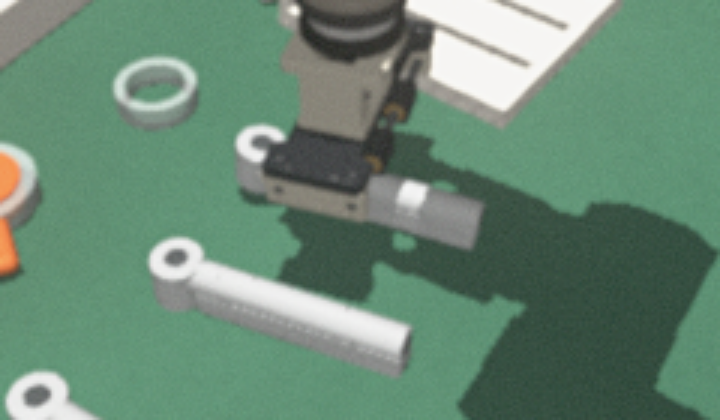

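The side crop shows the arm gripped with its boss end lifted and its tail still on the table (tail top 38 mm, boss top 57 mm). The heavy end is the tail, and force and moment put the balance point about 32 mm towards it. Shift the grip.

arm_command --gripper '[2,2,2,4,4,4,4,4,4,4,2,2,2,2,2,2,2,2,2,2]' --xyz '[[0,0,0.5],[0,0,0.5],[0,0,0],[0,0,0],[0,0,0],[0,0,0],[-1.6,0,0],[-1.6,0,0],[0,0,0],[0,0,0],[0,0,0],[0,0,0],[0,0,0],[0,0,0],[0,0,0],[0,0,-0.5],[0,0,-0.5],[0,0,-0.2],[0,0,0],[0,0,0]]' --delta_rot '[[0,0,0],[0,0,0],[0,0,0],[0,0,0],[0,0,0],[0,0,0],[0,0,0],[0,0,0],[0,0,0],[0,0,0],[0,0,0],[0,0,0],[0,0,0],[0,0,0],[0,0,0],[0,0,0],[0,0,0],[0,0,0],[0,0,0],[0,0,0]]'

```text
time_s: 14.5
ee_pos: [0.4539, 0.0768, 0.0236]
tcp_rot: [0.0, 0.993, 0.121, -0.0]
contact_force: [-1.0, 0.6, -9.0]
width: 0.0255
finger_force: 30.0
```

```bash
python3 -c "
from h import *
ft(); prof(.4852,.0843,14.2,('side','wrist')); ft()"
```

```text
t 14.5 z [0.4539 0.0768 0.0236] F [-1.01  0.62 -9.05] M [ 0.022 -0.097 -0.011] M in tool [-0.002  0.1    0.011] w 0.0255 ff 29.99564230442047
side [(-96, 49.3), (-80, 50.1), (-64, 130.7), (-48, 135.3), (32, 50.7), (48, 50.4), (64, 51.5), (79, 52.9), (96, 51.6)]
wrist [(-80, 42.0), (-64, 49.5), (-48, 49.7), (-32, 54.1), (-16, 51.0), (0, 130.6), (16, 50.1), (32, 50.3), (48, 50.3), (64, 51.1), (79, 51.8)]
t 14.6 z [0.4539 0.0768 0.0235] F [-0.41  0.46 -9.8 ] M [ 0.036 -0.126  0.018] M in tool [ 0.005  0.131 -0.018] w 0.0256 ff 29.995640963315964
```

Level now: top about 50-52 mm end to end, and the full 9.4 N is carried. Work out the move to the far lane.

```bash
python3 -c "
from h import *
go(.507,-.2493,.054,-5.1)"
```

```text
shift cm [-2.66 32.94 -3.05] turn z 0.331 tilt err [-0.0001  0.0006  0.    ] yaw now 13.85
```

arm_command --gripper '[2,2,2,2,2,2,2,2,2,2,2,2,2,2,2,2,2,2,2,2]' --xyz '[[0,0,-1],[0,0,-1],[0,0,-1.05],[-0.1,1.2,0],[-0.2,2.4,0],[-0.25,3,0],[-0.25,3,0],[-0.25,3,0],[-0.25,3,0],[-0.25,3,0],[-0.25,3,0],[-0.25,3,0],[-0.25,3,0],[-0.25,3,0],[-0.25,2.9,0],[-0.11,1.44,0],[0,0,0],[0,0,0],[0,0,0],[0,0,0]]' --delta_rot '[[0,0,0],[0,0,0],[0,0,0],[0,0,0],[0,0,0],[0,0,0],[0,0,0],[0,0,0],[0,0,0],[0,0,0],[0,0,0],[0,0,0],[0,0,0],[0,0,0],[0,0,0],[0,0,0],[0,0,0.11],[0,0,0.11],[0,0,0.11],[0,0,0]]'

```text
time_s: 16.6
ee_pos: [0.509, -0.2693, 0.054]
tcp_rot: [-0.0, 0.999, -0.045, -0.0]
contact_force: [0.0, -0.4, -10.0]
width: 0.0256
finger_force: 30.0
```

```bash
python3 - <<'E'
from h import *
ft(); go(.507,-.2493,.025,-5.1)
s=telemetry.state(); c=s["ee_pos"][:2]+.032*np.array([.996,-.089])
prof(c[0],c[1],-5.1,("scene","wrist"))
p,W=cloud('wrist'); cv2.imwrite('pics/w4.png',p[:,:,::-1])
E
```

```text
t 16.6 z [ 0.509  -0.2693  0.054 ] F [ 0.04 -0.42 -9.96] M [ 0.015 -0.119 -0.011] M in tool [0.025 0.117 0.011] w 0.0256 ff 29.998165369033813
shift cm [-0.37 -1.97  2.9 ] turn z -0.0 tilt err [-0.0005  0.0009  0.    ] yaw now -5.11
scene [(-80, 79.4), (-64, 79.9), (-48, 79.9), (-32, 105.5), (-16, 102.6), (0, 136.9), (16, 80.5), (32, 80.4), (48, 80.3), (64, 82.1), (79, 82.3), (96, 81.7)]
wrist [(-64, 79.9), (-48, 80.2), (-32, 80.6), (-16, 80.4), (0, 137.6), (16, 80.6), (32, 80.8), (48, 80.9), (64, 81.7), (79, 82.4)]
```

View pics/w4.png

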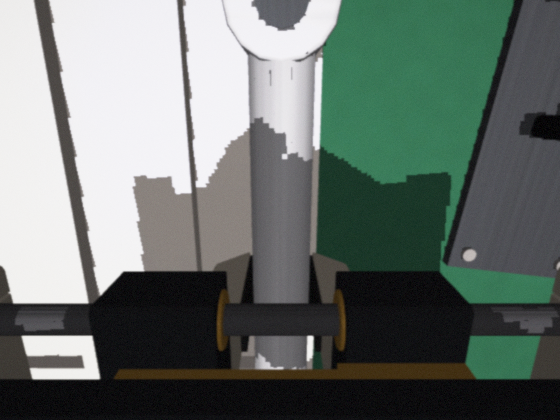

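The wrist view shows the arm level but over the outer wall: I overshot y by 2 cm (my row sum was too large). Correct that and lower.

arm_command --gripper '[2,2,2,2,2,2,2,2,2,2,2,2]' --xyz '[[-0.17,-0.97,0],[-0.2,-1,0],[0,0,0],[0,0,0.5],[0,0,0.5],[0,0,0.5],[0,0,0.5],[0,0,0.4],[0,0,0.3],[0,0,0.2],[0,0,0],[0,0,0]]' --delta_rot '[[0,0,0],[0,0,0],[0,0,0],[0,0,0],[0,0,0],[0,0,0],[0,0,0],[0,0,0],[0,0,0],[0,0,0],[0,0,0],[0,0,0]]'

```text
time_s: 17.95
ee_pos: [0.5077, -0.2495, 0.0253]
tcp_rot: [0.0, 0.999, -0.044, 0.0]
contact_force: [-0.3, -0.2, -10.0]
width: 0.0255
finger_force: 30.0
```

```bash
python3 - <<'E'
from h import *
ft(); 
c=np.array([.539,-.2522])
prof(c[0],c[1],-5.1,("scene","wrist"))
E
```

```text
t 17.95 z [ 0.5077 -0.2495  0.0253] F [ -0.27  -0.18 -10.  ] M [ 0.041 -0.117 -0.071] M in tool [0.052 0.113 0.071] w 0.0255 ff 29.996954798698425
scene [(-64, 51.6), (-48, 51.0), (-32, 77.0), (-16, 115.8), (0, 138.4), (16, 52.0), (32, 51.3), (48, 52.1), (64, 53.4), (79, 54.1), (96, 53.0)]
wrist [(-64, 51.1), (-48, 51.5), (-32, 52.4), (-16, 52.1), (0, 132.4), (16, 52.0), (32, 52.2), (48, 52.3), (64, 53.1), (79, 53.8)]
```

arm_command --gripper '[2,3.8,3.8,3.8,3.8,3.8,3.8,3.8,5,5,5]' --xyz '[[0,0,0.15],[0,0,0],[0,0,0],[0,0,0],[0,0,0],[0,0,-2],[0,0,-3],[0,0,-4],[0,0,-4],[0,0,-4],[0,0,0]]' --delta_rot '[[0,0,0],[0,0,0],[0,0,0],[0,0,0],[0,0,0],[0,0,0],[0,0,0],[0,0,0],[0,0,0],[0,0,0],[0,0,0]]'

```text
time_s: 19.15
ee_pos: [0.5102, -0.2511, 0.2002]
tcp_rot: [0.003, 0.999, -0.044, 0.005]
contact_force: [-0.6, 0.7, -0.4]
width: 0.0493
finger_force: 0.0
```

```bash
python3 - <<'E'
from h import *
ft()
prof(.539,-.2522,-5.1,("scene","wrist"))
arms()
p,W=cloud('wrist'); cv2.imwrite('pics/w5.png',p[:,:,::-1])
go(.4755,.2075,.20,9)
E
```

```text
t 19.15 z [ 0.5102 -0.2511  0.2002] F [-0.62  0.67 -0.4 ] M [ 0.019  0.008 -0.062] M in tool [ 0.017 -0.01   0.062] w 0.0493 ff 0.0
scene [(-96, 48.1), (-80, 47.8), (-64, 48.1), (-48, 48.0), (-32, 47.3), (-16, 47.1), (0, 48.5), (16, 47.8), (32, 48.7), (48, 48.4), (64, 48.8), (79, 49.3), (96, 48.9)]
wrist [(-96, 47.9), (-80, 48.0), (-64, 48.1), (-48, 48.1), (-32, 47.9), (-16, 48.1), (0, 48.1), (16, 48.1), (32, 48.2), (48, 48.2), (64, 48.8), (79, 49.5), (96, 49.1)]
scene org [0.4778 0.3572] yaw -0.6 len 0.198 bossw 0.039 bosst-bart 0.0003 zlow/hi end 0.0351 0.0369
scene org [0.4759 0.2022] yaw 8.9 len 0.198 bossw 0.038 bosst-bart 0.0029 zlow/hi end 0.0349 0.0366
side org [0.4737 0.2118] yaw 9.0 len 0.199 bossw 0.039 bosst-bart -0.0021 zlow/hi end 0.0362 0.0376
side org [0.4752 0.3662] yaw -0.8 len 0.199 bossw 0.039 bosst-bart -0.0012 zlow/hi end 0.0364 0.0375
shift cm [ -7.15 -45.19  -0.7 ] turn z -0.245 tilt err [-0.0012  0.0024  0.    ] yaw now -5.05
```

View pics/w5.png

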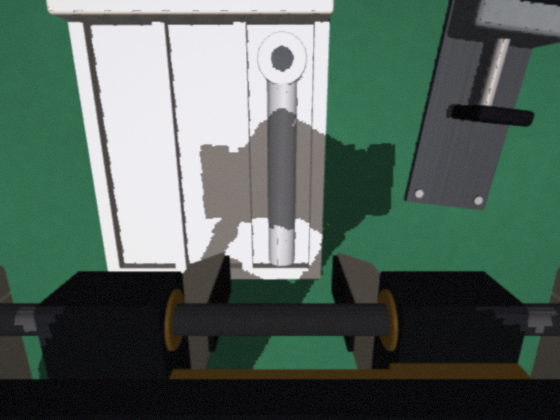

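The first arm lies flat in the right-hand lane (boss at (282,58), top 48 mm all along), centred. On to the second arm.

arm_command --gripper '[6,6,6,6,6,6,6,6,6,6,6,6,6,6]' --xyz '[[-0.71,-4.52,0],[-0.71,-4.52,0],[-0.71,-4.52,0],[-0.71,-4.52,0],[-0.71,-4.52,0],[-0.71,-4.52,0],[-0.71,-4.52,0],[-0.71,-4.52,0],[-0.71,-4.52,0],[-0.71,-4.52,0],[0,0,0],[0,0,0],[0,0,0],[0,0,0]]' --delta_rot '[[0,0,0],[0,0,0],[0,0,0],[0,0,0],[0,0,0],[0,0,0],[0,0,0],[0,0,0],[0,0,0],[0,0,0],[0,0,-0.12],[0,0,-0.125],[0,0,0],[0,0,0]]'

```text
time_s: 20.8
ee_pos: [0.4764, 0.2069, 0.1928]
tcp_rot: [0.0, 0.997, 0.077, -0.001]
contact_force: [0.2, 0.2, 0.5]
width: 0.06
finger_force: 0.0
```

```bash
cat >> h.py <<'E'
def wb():
    ft(); p,W=cloud('wrist')
    m=(W[...,2]>.025)&(W[...,2]<.05)&(p.min(-1)>60); k,L,S,_=cv2.connectedComponentsWithStats(m.astype(np.uint8))
    for a in range(1,k):
        if S[a,4]>1000: T=W[L==a]; print(S[a],T.mean(0).round(4),cv2.minAreaRect((T[:,:2]*1000).astype(np.float32)))
E
python3 - <<'E'
from h import *
wb(); go(.4755,.2075,.012,9)
E
```

```text
t 20.8 z [0.4764 0.2069 0.1928] F [0.19 0.18 0.55] M [ 0.002 -0.004 -0.046] M in tool [0.002 0.005 0.046] w 0.06 ff 0.0
[  85   49   54  221 7072] [0.4918 0.3602 0.0351] ((476.6940002441406, 359.5771484375), (199.98121643066406, 39.95296096801758), 1.7431281805038452)
[ 254   81   47  213 6077] [0.4885 0.2103 0.0358] ((475.22137451171875, 204.92007446289062), (199.63304138183594, 39.308326721191406), 11.573057174682617)
shift cm [-0.07 -0.1  18.1 ] turn z -0.004 tilt err [ 0.0003  0.0013 -0.    ] yaw now 8.78
```

arm_command --gripper '[6,6,6,6,6,6,6,6,3.6,3.4,3.4,2,2,2,2,2,2,2,2,2]' --xyz '[[-0.07,0,3],[0,0,3],[0,0,3],[0,0,3],[0,0,2.5],[0,0,1.8],[0,0,1.2],[0,0,0.6],[0,0,0],[0,0,0],[0,0,0],[0,0,0],[0,0,0],[0,0,0],[0,0,0],[0,0,-0.4],[0,0,-0.4],[0,0,-0.2],[0,0,0],[0,0,0]]' --delta_rot '[[0,0,0],[0,0,0],[0,0,0],[0,0,0],[0,0,0],[0,0,0],[0,0,0],[0,0,0],[0,0,0],[0,0,0],[0,0,0],[0,0,0],[0,0,0],[0,0,0],[0,0,0],[0,0,0],[0,0,0],[0,0,0],[0,0,0],[0,0,0]]'

```text
time_s: 22.85
ee_pos: [0.4757, 0.2067, 0.0224]
tcp_rot: [0.0, 0.997, 0.078, -0.0]
contact_force: [0.3, 0.6, -9.7]
width: 0.0253
finger_force: 30.0
```

```bash
python3 - <<'E'
from h import *
ft()
prof(.4752,.206,9,("side","wrist"))
ft()
E
```

```text
t 22.85 z [0.4757 0.2067 0.0224] F [ 0.29  0.56 -9.68] M [0.028 0.083 0.02 ] M in tool [ 0.04  -0.078 -0.02 ] w 0.0253 ff 29.996525645256042
side [(-96, 47.7), (-80, 47.5), (-64, 48.3), (-48, 48.0), (-32, 126.1), (-16, 138.9), (79, 48.4), (96, 47.6)]
wrist [(-48, 39.8), (-32, 47.0), (-16, 47.1), (0, 48.5), (16, 47.3), (32, 129.4), (48, 46.7), (64, 47.3), (79, 47.8), (96, 47.2)]
t 22.95 z [0.4758 0.2068 0.0224] F [ 0.22 -0.35 -9.61] M [ 0.026  0.082 -0.008] M in tool [ 0.038 -0.077  0.008] w 0.0253 ff 29.996580183506012
```

Already level: 47-48 mm end to end, full weight carried, moment only 0.08 Nm. Carry it to the middle lane.

```bash
python3 -c "
from h import *
go(.545,-.1845,.054,-5.1)"
```

```text
shift cm [ 0.73 39.73 -3.15] turn z 0.246 tilt err [ 0.0002  0.0008 -0.    ] yaw now 8.98
```

arm_command --gripper '[2,2,2,2,2,2,2,2,2,2,2,2,2,2,2,2,2,2,2,2]' --xyz '[[0,0,-1],[0,0,-1.1],[0,0,-1.05],[0,1.2,0],[0.07,2.4,0],[0.06,3,0],[0.06,3,0],[0.06,3,0],[0.06,3,0],[0.06,3,0],[0.06,3,0],[0.06,3,0],[0.06,3,0],[0.06,3,0],[0.06,3,0],[0.06,3,0],[0,2.1,0],[0,1.03,0],[0,0,0],[0,0,0]]' --delta_rot '[[0,0,0],[0,0,0],[0,0,0],[0,0,0],[0,0,0],[0,0,0],[0,0,0],[0,0,0],[0,0,0],[0,0,0],[0,0,0],[0,0,0],[0,0,0],[0,0,0],[0,0,0],[0,0,0],[0,0,0],[0,0,0],[0,0,0.123],[0,0,0.123]]'

```text
time_s: 24.95
ee_pos: [0.5446, -0.1846, 0.054]
tcp_rot: [-0.0, 0.999, -0.047, -0.0]
contact_force: [-0.5, -0.2, -9.2]
width: 0.0252
finger_force: 30.0
```

arm_command --gripper '[2,2]' --xyz '[[0,0,0],[0,0,0]]' --delta_rot '[[0,0,0],[0,0,0]]'

```text
time_s: 25.15
ee_pos: [0.5449, -0.184, 0.0542]
tcp_rot: [-0.0, 0.999, -0.043, -0.0]
contact_force: [-0.6, 0.4, -8.8]
width: 0.0251
finger_force: 30.0
```

```bash
python3 -c "
from h import *
ft(); prof(.545,-.1845,-5.1,('side','wrist')); go(.545,-.1845,.025,-5.1)"
```

```text
t 25.15 z [ 0.5449 -0.184   0.0542] F [-0.6   0.42 -8.84] M [0.016 0.11  0.016] M in tool [ 0.007 -0.111 -0.016] w 0.0251 ff 29.996222108602524
side [(-96, 78.6), (-80, 78.9), (-64, 79.0), (-48, 79.4), (-32, 136.9), (-16, 79.8), (0, 85.3), (16, 46.1), (32, 52.2), (48, 55.3), (64, 53.6), (79, 11.3)]
wrist [(-48, 72.1), (-32, 78.9), (-16, 79.2), (0, 82.0), (16, 78.8), (32, 137.8), (48, 78.5), (64, 79.2), (79, 79.7), (96, 79.1)]
shift cm [-0.01  0.05  2.92] turn z 0.003 tilt err [-0.      0.0002  0.    ] yaw now -4.95
```

arm_command --gripper '[2,2,2,2,2,2,2,2,2,3.8,3.8,3.8,3.8,3.8,3.8,3.8,5,5,5]' --xyz '[[0,0.05,0.4],[0,0,0.5],[0,0,0.5],[0,0,0.5],[0,0,0.4],[0,0,0.3],[0,0,0.3],[0,0,0],[0,0,0],[0,0,0],[0,0,0],[0,0,0],[0,0,0],[0,0,-2],[0,0,-3],[0,0,-4],[0,0,-4],[0,0,-4],[0,0,0]]' --delta_rot '[[0,0,0],[0,0,0],[0,0,0],[0,0,0],[0,0,0],[0,0,0],[0,0,0],[0,0,0],[0,0,0],[0,0,0],[0,0,0],[0,0,0],[0,0,0],[0,0,0],[0,0,0],[0,0,0],[0,0,0],[0,0,0],[0,0,0]]'

```text
time_s: 27.15
ee_pos: [0.5481, -0.1861, 0.2019]
tcp_rot: [0.003, 0.999, -0.045, 0.006]
contact_force: [-0.1, 0.5, 0.1]
width: 0.0499
finger_force: 0.0
```

```bash
python3 - <<'E'
from h import *
prof(.545,-.1845,-5.1,("scene","wrist")); arms()
go(.4767,.361,.20,-0.8)
E
```

```text
scene [(-96, 47.6), (-80, 47.9), (-64, 48.1), (-48, 47.7), (-32, 48.2), (-16, 48.2), (0, 47.7), (16, 48.4), (32, 48.7), (48, 49.1), (64, 48.5), (79, 50.0), (96, 48.5)]
wrist [(-96, 48.0), (-80, 48.0), (-64, 47.9), (-48, 48.1), (-32, 48.1), (-16, 48.0), (0, 48.0), (16, 48.2), (32, 48.0), (48, 48.1), (64, 48.9), (79, 49.5), (96, 49.0)]
scene org [0.4774 0.3571] yaw -0.6 len 0.201 bossw 0.043 bosst-bart 0.001 zlow/hi end 0.0347 0.0364
side org [0.4761 0.3659] yaw -0.7 len 0.199 bossw 0.038 bosst-bart -0.0016 zlow/hi end 0.0363 0.0376
shift cm [-11.62 -53.73  -0.53] turn z -0.075 tilt err [-0.0006  0.0018  0.    ] yaw now -5.11
```

The second arm lies flat in the middle lane (top 48 mm all along). Move over the third.

arm_command --gripper '[6,6,6,6,6,6,6,6,6,6,6,6,6,6,6]' --xyz '[[-0.97,-4.48,0],[-0.97,-4.48,0],[-0.97,-4.48,0],[-0.97,-4.48,0],[-0.97,-4.48,0],[-0.97,-4.48,0],[-0.97,-4.48,0],[-0.97,-4.48,0],[-0.97,-4.48,0],[-0.97,-4.48,0],[-0.97,-4.48,0],[-0.97,-4.45,0],[0,0,0],[0,0,0],[0,0,0]]' --delta_rot '[[0,0,0],[0,0,0],[0,0,0],[0,0,0],[0,0,0],[0,0,0],[0,0,0],[0,0,0],[0,0,0],[0,0,0],[0,0,0],[0,0,0],[0,0,-0.075],[0,0,0],[0,0,0]]'

```text
time_s: 28.85
ee_pos: [0.4768, 0.3601, 0.1938]
tcp_rot: [0.001, 1.0, -0.008, -0.001]
contact_force: [0.1, 0.7, 0.6]
width: 0.06
finger_force: 0.0
```

```bash
python3 - <<'E'
from h import *
wb(); arms(); go(.4767,.361,.012,-0.8)
E
```

```text
t 28.85 z [0.4768 0.3601 0.1938] F [0.1  0.7  0.59] M [-0.031  0.031 -0.005] M in tool [-0.031 -0.03   0.005] w 0.06 ff 0.0
[   0    0   61  160 3098] [0.5807 0.5642 0.0379] ((577.8818359375, 564.20361328125), (125.89325714111328, 3.368156909942627), 2.804853677749634)
[ 252   79   47  213 6094] [0.4905 0.3632 0.0358] ((476.9505615234375, 363.71099853515625), (39.37791442871094, 199.54591369628906), 89.20401763916016)
[   0  222   61   60 1281] [0.4327 0.5901 0.0377] ((436.3190002441406, 596.3880615234375), (70.42288208007812, 33.79716491699219), 42.908538818359375)
scene org [0.4783 0.3572] yaw -0.9 len 0.199 bossw 0.041 bosst-bart 0.0018 zlow/hi end 0.0356 0.0363
side org [0.4757 0.3661] yaw -0.9 len 0.199 bossw 0.039 bosst-bart -0.0016 zlow/hi end 0.0365 0.0374
shift cm [-0.06 -0.14 18.29] turn z -0.003 tilt err [ 0.0005  0.0006 -0.    ] yaw now -0.96
```

arm_command --gripper '[6,6,6,6,6,6,6,6,3.6,3.4,3.4,2,2,2,2,2,2,2,2,2]' --xyz '[[0,-0.2,3],[0,0,3],[0,0,3],[0,0,3],[0,0,2.5],[0,0,2],[0,0,1.2],[0,0,0.6],[0,0,0],[0,0,0],[0,0,0],[0,0,0],[0,0,0],[0,0,0],[0,0,0],[0,0,-0.4],[0,0,-0.4],[0,0,-0.2],[0,0,0],[0,0,0]]' --delta_rot '[[0,0,0],[0,0,0],[0,0,0],[0,0,0],[0,0,0],[0,0,0],[0,0,0],[0,0,0],[0,0,0],[0,0,0],[0,0,0],[0,0,0],[0,0,0],[0,0,0],[0,0,0],[0,0,0],[0,0,0],[0,0,0],[0,0,0],[0,0,0]]'

```text
time_s: 31.0
ee_pos: [0.4765, 0.3622, 0.0216]
tcp_rot: [0.001, 1.0, -0.007, -0.001]
contact_force: [-0.7, -1.2, -8.0]
width: 0.0255
finger_force: 30.0
```

```bash
python3 - <<'E'
from h import *
ft()
prof(.4767,.362,-.9)
ft()
E
```

```text
t 31.0 z [0.4765 0.3622 0.0216] F [-0.67 -1.18 -8.03] M [-0.142  0.357 -0.147] M in tool [-0.146 -0.355  0.147] w 0.0255 ff 30.000173896551132
scene [(0, 89.6), (16, 122.0), (32, 138.6), (48, 42.9), (64, 40.9), (79, 41.1), (96, 38.9)]
side [(-96, 54.7), (-80, 54.3), (-64, 52.9), (-48, 51.6), (-32, 131.2), (-16, 138.7), (0, 65.7), (96, 39.8)]
wrist [(-32, 49.2), (-16, 48.6), (0, 48.3), (16, 46.2), (32, 128.8), (48, 42.6), (64, 41.6), (79, 41.1), (96, 39.4)]
t 31.15 z [0.4767 0.3624 0.0218] F [ 0.23 -0.56 -7.67] M [-0.131  0.488 -0.082] M in tool [-0.138 -0.486  0.081] w 0.0252 ff 30.001770704984665
```

The boss end stays down (40 mm against 55 mm at the tail). Balance point is about 50 mm towards the boss, so shift +4.8 cm.

arm_command --gripper '[2,2,2,4,4,4,4,4,4,4,2,2,2,2,2,2,2,2,2,2]' --xyz '[[0,0,0.5],[0,0,0.5],[0,0,0],[0,0,0],[0,0,0],[0,0,0],[1.6,0,0],[1.6,0,0],[1.6,0,0],[0,0,0],[0,0,0],[0,0,0],[0,0,0],[0,0,0],[0,0,0],[0,0,-0.5],[0,0,-0.5],[0,0,-0.2],[0,0,0],[0,0,0]]' --delta_rot '[[0,0,0],[0,0,0],[0,0,0],[0,0,0],[0,0,0],[0,0,0],[0,0,0],[0,0,0],[0,0,0],[0,0,0],[0,0,0],[0,0,0],[0,0,0],[0,0,0],[0,0,0],[0,0,0],[0,0,0],[0,0,0],[0,0,0],[0,0,0]]'

```text
time_s: 33.15
ee_pos: [0.525, 0.3619, 0.0239]
tcp_rot: [0.0, 1.0, -0.007, -0.0]
contact_force: [-0.3, -0.1, -10.2]
width: 0.0256
finger_force: 30.0
```

```bash
python3 - <<'E'
from h import *
ft()
prof(.4767,.362,-.9,("side","wrist"))
ft()
go(.545+.00605+.048*.996,-.1845+.0677-.048*.089,.054,-5.1)
E
```

```text
t 33.15 z [0.525  0.3619 0.0239] F [ -0.27  -0.13 -10.25] M [0.007 0.039 0.061] M in tool [ 0.006 -0.039 -0.061] w 0.0256 ff 29.997224807739258
side [(-96, 49.2), (-80, 50.0), (-64, 50.0), (-48, 50.1), (-32, 49.9), (-16, 50.5), (0, 49.9), (16, 129.4), (32, 138.7), (48, 69.8)]
wrist [(0, 41.9), (16, 49.4), (32, 49.6), (48, 50.4), (64, 50.7), (79, 130.9), (96, 50.4)]
t 33.25 z [0.525  0.3619 0.0238] F [ 0.08  0.23 -9.69] M [ 0.044 -0.    -0.024] M in tool [ 0.044 -0.001  0.024] w 0.0257 ff 29.99719798564911
shift cm [ 8.07 48.19 -3.  ] turn z 0.075 tilt err [ 0.0004  0.0006 -0.    ] yaw now -0.82
```

Level (49-50 mm, full weight, no moment). Carry it to the near lane.

arm_command --gripper '[2,2,2,2,2,2,2,2,2,2,2,2,2,2,2,2,2,2,2,2]' --xyz '[[0,0,-1.5],[0,0,-1.5],[0.2,1.2,0],[0.4,2.4,0],[0.5,3,0],[0.5,3,0],[0.5,3,0],[0.5,3,0],[0.5,3,0],[0.5,3,0],[0.5,3,0],[0.5,3,0],[0.5,3,0],[0.5,3,0],[0.5,3,0],[0.5,3,0],[0.5,3,0],[0.5,3,0],[0.3,1.6,0],[0.17,0.99,0]]' --delta_rot '[[0,0,0],[0,0,0],[0,0,0],[0,0,0],[0,0,0],[0,0,0],[0,0,0],[0,0,0],[0,0,0],[0,0,0],[0,0,0],[0,0,0],[0,0,0],[0,0,0],[0,0,0],[0,0,0],[0,0,0],[0,0,0],[0,0,0],[0,0,0]]'

```text
time_s: 35.25
ee_pos: [0.599, -0.1229, 0.0547]
tcp_rot: [0.0, 1.0, -0.008, 0.0]
contact_force: [-0.9, 1.0, -8.2]
width: 0.0251
finger_force: 30.0
```

arm_command --gripper '[2,2,2,2]' --xyz '[[0,0,0],[0,0,0],[0,0,0],[0,0,0]]' --delta_rot '[[0,0,0.0375],[0,0,0.0375],[0,0,0],[0,0,0]]'

```text
time_s: 35.65
ee_pos: [0.5989, -0.1203, 0.0543]
tcp_rot: [-0.0, 0.999, -0.044, -0.0]
contact_force: [0.3, 0.6, -9.8]
width: 0.0255
finger_force: 30.0
```

```bash
python3 -c "
from h import *
ft(); prof(.551,-.1168,-5.1,('side','wrist')); go(.545+.00605+.048*.996,-.1845+.0677-.048*.089,.025,-5.1)"
```

```text
t 35.65 z [ 0.5989 -0.1203  0.0543] F [ 0.34  0.56 -9.77] M [ 0.041 -0.045  0.058] M in tool [ 0.045  0.041 -0.058] w 0.0255 ff 29.997400492429733
side [(-96, 79.8), (-80, 79.5), (-64, 79.2), (-48, 80.2), (-32, 80.2), (-16, 79.7), (0, 79.9), (16, 137.0), (32, 117.2), (48, 83.0), (64, 53.3), (79, 12.2), (96, 11.3)]
wrist [(0, 72.0), (16, 79.9), (32, 80.2), (48, 81.2), (64, 81.0), (79, 137.8), (96, 80.8)]
shift cm [-0.01  0.06  2.93] turn z 0.001 tilt err [-0.  0.  0.] yaw now -5.03
```

arm_command --gripper '[2,2,2,2,2,2,2,2,2,3.8,3.8,3.8,3.8,3.8,3.8,3.8,5,5,5]' --xyz '[[0,0.06,0.4],[0,0,0.5],[0,0,0.5],[0,0,0.5],[0,0,0.4],[0,0,0.3],[0,0,0.33],[0,0,0],[0,0,0],[0,0,0],[0,0,0],[0,0,0],[0,0,0],[0,0,-2],[0,0,-3],[0,0,-4],[0,0,-4],[0,0,-4],[0,0,0]]' --delta_rot '[[0,0,0],[0,0,0],[0,0,0],[0,0,0],[0,0,0],[0,0,0],[0,0,0],[0,0,0],[0,0,0],[0,0,0],[0,0,0],[0,0,0],[0,0,0],[0,0,0],[0,0,0],[0,0,0],[0,0,0],[0,0,0],[0,0,0]]'

```text
time_s: 37.65
ee_pos: [0.602, -0.1225, 0.202]
tcp_rot: [0.002, 0.999, -0.045, 0.006]
contact_force: [0.2, 0.9, 0.5]
width: 0.0499
finger_force: 0.0
```

```bash
python3 - <<'E'
from h import *
for y in(.068,0,-.068): prof(.545+y*.089,-.1845+y*.996,-5.1,("scene",))
p,W=cloud("scene"); cv2.imwrite("pics/sc9.png",p[:,:,::-1])
go(.5626,-.4306,.205,77.5)
E
```

```text
scene [(-96, 46.8), (-80, 48.8), (-64, 48.5), (-48, 48.3), (-32, 47.5), (-16, 47.9), (0, 46.8), (16, 48.4), (32, 47.9), (48, 48.1), (64, 49.0), (79, 49.9), (96, 48.3)]
scene [(-96, 47.7), (-80, 48.8), (-64, 47.9), (-48, 48.1), (-32, 47.8), (-16, 47.9), (0, 48.3), (16, 48.0), (32, 48.1), (48, 48.3), (64, 49.0), (79, 49.6), (96, 48.8)]
scene [(-96, 47.6), (-80, 49.6), (-64, 48.3), (-48, 47.8), (-32, 47.9), (-16, 47.9), (0, 48.6), (16, 48.1), (32, 48.6), (48, 47.9), (64, 48.8), (79, 49.2), (96, 48.7)]
shift cm [-0.8  31.12 -1.13] turn z -1.442 tilt err [-0.0004  0.002   0.    ] yaw now -5.11
```

View pics/sc9.png

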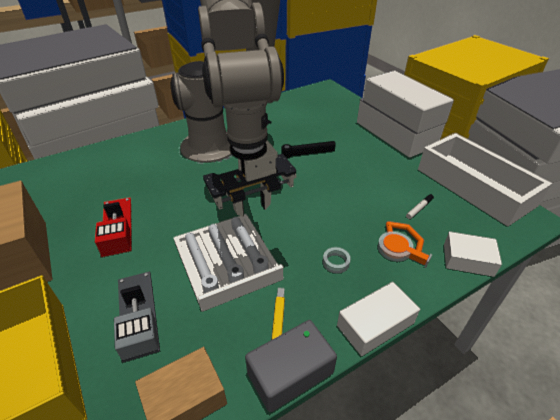

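All three arms lie in the tray (about (200,262), (230,255), (255,245)) with bosses at the tall wall, tops at 48 mm. No other silver arm is left on the table. Back to the grey counter.

arm_command --gripper '[5,5,5,5,5,5,5,5,5,5,5,5,5,5,5,5,5,5,5]' --xyz '[[-0.1,4.45,0],[-0.12,4.45,0],[-0.12,4.45,0],[-0.12,4.45,0],[-0.12,4.45,0],[-0.12,4.45,0],[-0.1,4.42,0],[0,0,0],[0,0,0],[0,0,0],[0,0,0],[0,0,0],[0,0,0],[0,0,0],[0,0,0],[0,0,0],[0,0,0],[0,0,0],[0,0,0]]' --delta_rot '[[0,0,0],[0,0,0],[0,0,0],[0,0,0],[0,0,0],[0,0,0],[0,0,0],[0,0,-0.144],[0,0,-0.144],[0,0,-0.144],[0,0,-0.144],[0,0,-0.144],[0,0,-0.144],[0,0,-0.144],[0,0,-0.144],[0,0,-0.144],[0,0,-0.146],[0,0,0],[0,0,0]]'

```text
time_s: 39.75
ee_pos: [0.563, -0.4305, 0.1935]
tcp_rot: [-0.001, 0.781, 0.624, -0.0]
contact_force: [-0.4, 0.5, 0.3]
width: 0.0501
finger_force: 0.0
```

```bash
python3 -c "
from h import *
go(.5626,-.4306,.033,77.5)
p,W=cloud('wrist')
m=(W[...,2]>.0625)&(W[...,2]<.07)&(W[...,0]>.45)&(W[...,0]<.6)&(W[...,1]>-.48)&(W[...,1]<-.38); T=W[m]; print(len(T),np.median(T,0).round(4))"
```

```text
shift cm [-0.03 -0.   16.05] turn z -0.004 tilt err [-0.0019 -0.0011  0.    ] yaw now 77.28
683 [ 0.5626 -0.4299  0.0655]
```

arm_command --gripper '[5,5,5,5,5,5,5,5,0,0,0,0,0,0]' --xyz '[[0,0,2.5],[0,0,2.5],[0,0,2.5],[0,0,2.5],[0,0,2.5],[0,0,2],[0,0,1.5],[0,0,0],[0,0,0],[0,0,0],[0,0,0],[0,0,0],[0,0,0],[0,0,0]]' --delta_rot '[[0,0,0],[0,0,0],[0,0,0],[0,0,0],[0,0,0],[0,0,0],[0,0,0],[0,0,0],[0,0,0],[0,0,0],[0,0,0],[0,0,0],[0,0,0],[0,0,0]]'

```text
time_s: 41.2
ee_pos: [0.562, -0.4306, 0.0355]
tcp_rot: [-0.001, 0.78, 0.626, -0.001]
contact_force: [-5.3, 2.0, 5.9]
width: 0.0122
finger_force: 30.0
```

arm_command --gripper '[0,0,0,0,0,0,0,0,0,0,0,0]' --xyz '[[0,-0.8,0],[0,-0.8,0],[0,-0.8,0],[0,-0.8,0],[0,-0.8,0],[0,-0.8,0],[0,-0.7,0],[0,-0.5,0],[0,-0.4,0],[0,-0.2,0],[0,0,0],[0,0,0]]' --delta_rot '[[0,0,0],[0,0,0],[0,0,0],[0,0,0],[0,0,0],[0,0,0],[0,0,0],[0,0,0],[0,0,0],[0,0,0],[0,0,0],[0,0,0]]'

```text
time_s: 42.4
ee_pos: [0.5031, -0.4183, 0.0356]
tcp_rot: [0.005, 0.78, 0.626, 0.002]
contact_force: [17.5, -7.1, -8.6]
width: 0.0117
finger_force: 30.0
```

arm_command --gripper '[0,0,0]' --xyz '[[0,-0.2,0],[0,0,0],[0,0,0]]' --delta_rot '[[0,0,0],[0,0,0],[0,0,0]]'

```text
time_s: 42.7
ee_pos: [0.503, -0.4183, 0.0356]
tcp_rot: [0.007, 0.78, 0.626, 0.003]
contact_force: [25.7, -7.6, -12.0]
width: 0.0116
finger_force: 30.0
```

arm_command --gripper '[0,0,0,0,0,0,0,0,0,5,5,5,5,5,5,5,5,5]' --xyz '[[0,0.8,0],[0,0.8,0],[0,0.8,0],[0,0.8,0],[0,0.8,0],[0,0.8,0],[0,0.8,0],[0,0.8,0],[0,0.2,0],[0,0,0],[0,0,0],[0,0,0],[0,0,-1.5],[0,0,-3],[0,0,-4],[0,0,-4],[0,0,-4],[0,0,0]]' --delta_rot '[[0,0,0],[0,0,0],[0,0,0],[0,0,0],[0,0,0],[0,0,0],[0,0,0],[0,0,0],[0,0,0],[0,0,0],[0,0,0],[0,0,0],[0,0,0],[0,0,0],[0,0,0],[0,0,0],[0,0,0],[0,0,0]]'

```text
time_s: 44.5
ee_pos: [0.5632, -0.4323, 0.209]
tcp_rot: [0.007, 0.78, 0.626, 0.001]
contact_force: [0.5, 0.5, 0.1]
width: 0.0499
finger_force: 0.0
```

```bash
python3 - <<'E'
from h import *
p,W=cloud('wrist')
m=(W[...,2]>.0625)&(W[...,2]<.07)&(W[...,0]>.45)&(W[...,0]<.6)&(W[...,1]>-.48)&(W[...,1]<-.38); T=W[m]; h=np.median(T,0); print(len(T),h.round(4))
for y in(.068,0,-.068): prof(.545+y*.089,-.1845+y*.996,-5.1,("side",))
E
```

```text
630 [ 0.5626 -0.4294  0.0655]
side [(-96, 47.3), (-80, 47.6), (-64, 47.1), (-48, 47.5), (-32, 47.9), (-16, 47.6), (0, 48.3), (16, 47.5), (32, 47.5), (48, 47.7), (64, 48.8), (79, 49.5), (96, 48.3)]
side [(-96, 47.2), (-80, 47.9), (-64, 47.2), (-48, 47.7), (-32, 47.7), (-16, 47.4), (0, 48.0), (16, 47.5), (32, 47.5), (48, 48.2), (64, 49.2), (79, 49.2), (96, 48.5)]
side [(-96, 46.7), (-80, 47.5), (-64, 47.2), (-48, 47.4), (-32, 47.4), (-16, 48.1), (0, 48.0), (16, 47.8), (32, 48.5), (48, 47.3), (64, 48.6), (79, 49.2), (96, 49.7)]
```

The slide is home and all three arms lie flat, so hand in.

```bash
python3 -c "
from cell import order
print(order.job_done())"
```

```text
the job is handed in; nothing more can be done
None
```

I clocked the job on, packed all three lamp balance arms flat in their own lanes with bosses towards the tall wall, clocked off, and handed it in at about 45 s; the system gave no verdict.

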